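# Pack the bearing-press drifts in their tin and book the kit in

### The arm

A 7-joint arm with a two-finger parallel gripper is mounted at the origin on the work surface. World frame = base frame: x ahead of the robot, y to its left, z up, the work surface at z = 0. Lengths are in m, angles in rad, forces in N, time in s.
With the tool pointing down it reaches from about 0.425 to 0.95 m from the base axis. Payload 16.7 kg.
Tool frame: the origin (TCP) lies between the finger pads; the fingertips stand 22 mm ahead of it and the grasp point (between the pads) lies 3 mm ahead of it; z points along the fingers, y is the line along which they close (so a half turn about z gives the same grasp; the last joint's range is limited). The gripper opens to 94 mm and grips with 3 to 60 N. Pads are 16 mm wide; open, the fingers measure 119 mm over their backs; the gripper's body (75 mm by 177 mm) begins 78 mm behind the grasp point.
Start: joints at [-1.442, 0.426, 0.074, 1.606, -0.034, 1.111, -0.067], TCP at [0.186, 0.649, 0.227] pointing down, gripper open.
Joint ranges: [-2.85, 2.85], [-0.5, 2.14], [-1.23, 1.37], [0.21, 2.46], [-1.02, 4.16], [0.16, 2.05], [-2.73, 2.73]. Speed limits (rad/s): [1.89, 1.89, 2.39, 2.39, 3.01, 3.01, 3.01].

### API

Orientations are given as a rotation vector (axis times angle).
In Python, from cell import telemetry, capture, arm gives the robot as it stands.
- The arm moves only by the tool jog_arm, never from a script. Its argument "series" is a list of rows, each a list of 7 numbers: the shift along the world's x, y, z in cm, then the turn, a rotation vector about the world's x, y, z in rad, then the gripper's target within -1 to 1 (shut at 1, half-way at 0, fully open at -1). In form: [[tx, ty, tz, wx, wy, wz, fingers], ...]. A call has 1 to 5 rows; each row shifts and turns the commanded pose from where the row before left it; what a row does not reach is not made up. A row lasts 1/8 s, in which the tool goes at most 62.5 mm and 10.7 degrees, less where a joint would pass 70% of its speed; a pose out of reach is approached as far as the arm can. A call is refused whole if a number of a shift passes 6.25 or a number of a turn 0.188, either way. A call with a gripper value outside its range is refused whole. The fingers move at their own pace and stop on an object; "force" is the grip in N (left out, the last holds). Time passes only in rows, so rows that do not move let the fingers close. It gives the time, the measured TCP pose, the force, the opening and the grip force at its end, in the units of the state.
- telemetry.get_obs(): the state, without advancing time (a new reading comes with each control period).
- capture(name): name is "scene" or "side" or "wrist"; returns a dict with "pixels" (480x640x3 uint8, red, green, blue), "fx", "fy", "cx", "cy" (pixels), "dist_coeffs" ([k1, k2, p1, p2, k3] as OpenCV has them; the pictures are not rectified), "T" (4x4, takes a point from camera to world coordinates). Camera axes: x right, y up, looking along -z (the intrinsics and any distortion apply to the point x, -y, -z); pixel columns grow to the right and rows downward; lengths in m; the calibration is good to about 2 mm. A picture is of the moment at which its call begins. There is no depth.
- arm.hand_in(): hands the job in; it is judged then, once.
The state is a dict: "time": time; "joints": joint angles; "qvel": joint speeds; "tau": joint torques, N m; "eef_pos": TCP position; "eef_rot": TCP orientation; "wrist_force": force on the tool from outside, world axes, zero at the start; "moment": the same for the moment, N m; "gripper_width": finger opening in m; "grip_force": force on a finger pad.
Only numpy, scipy, OpenCV 4.12 (cv2) and the standard library are available. Lean on these libraries where they do the work, as an engineer would, in place of code of your own. Each camera call takes 0.05 s, during which the arm holds its last target. There are 200 camera calls.

### The job

Lift the lid of the tool case open until it rests back on its stop, then pack every bearing-press drift from the bench into the round tin inside the case, hub up in one flat layer: one in the middle and the rest around it, all flat on the tin's floor. When all are packed, squeeze the scanner's trigger fully home to book the kit in and let it go; leave the lid open, and do not knock over the grease jar.

Things in the scene. Friction and masses are not known exactly. Their poses are not given: they have to be found in the camera images.
- case: black tool case fixed on the bench, 200 mm (its x) by 180 mm (its y), walls 55 mm high, 5 mm thick. Origin: centre of its underside. The lid is hinged along its +x edge; the carry handle is on its -x side, which faces right (world -y) within about 0.2 rad. An open round tin is bedded in its middle
- tin_floor (a point): centre of the round tin's inner floor, 8 mm above the bench; axes as the case's. Tin: inner diameter 137 mm, rim 13 mm above its floor. Seven drifts fit flat only as one in the middle and six around it with centres about 45 mm from the middle, in any rotation of the pattern
- lid (a joint): lid angle, rad: 0 closed (start), grows as it opens, 1.85 on its stop (leaning back 16 degrees past upright). It weighs 0.25 kg and swings freely: it falls shut if let go before upright and falls back onto the stop once past it
- lid_bar (a point): middle of the carry handle's bar on the lid: a steel bar 12 mm in diameter and 90 mm long, parallel to the case's y axis, 245 mm from the hinge line, 61 mm above the bench while shut; an open gap of 39 mm lies between the bar and the lid's edge, wide enough for a finger from above
- lid_hinge (a point): middle of the lid's hinge line (parallel to the case's y axis), 55 mm above the bench
- scanner: grey pistol-shaped scanner lying on its side in a low cradle fixed to the bench, at the right. Origin: on the bench under where grip meets head. Grip: y -15 to +15 mm, from the origin 105 mm to -x, heights 46 to 74 mm, free below it to a 12 mm base plate. Head: x 0 to 50, y -25 to +85 mm, up to 78 mm high. Trigger on the grip's +y side; x points away from the robot within 0.2 rad
- trigger (a joint): trigger angle, rad: 0 at rest, 0.35 fully squeezed; sprung, it needs about 6 N at its pad and returns by itself. It turns about a vertical axis by the head, its free end moving towards the scanner's -y, to the grip
- trigger_pad (a point): point to press on the trigger's outer (+y) face, 60 mm above the bench; at rest about x -39, y +38 mm in the scanner's axes, y +25 when squeezed. Trigger 24 mm tall, 50 mm long. Grip and trigger can be pinched together from above: 53 mm from grip back (y -15) to pad at rest, about 41 mm squeezed
- drift1: bearing-press drift: plain aluminium, a round flange 42 mm in diameter and 12 mm thick with a round hub 18 mm in diameter and 30 mm tall on it (42 mm overall, about 75 g). Origin: centre of the flange's underside; z: up along the hub. Starts standing, hub up, on the bench to the right of the case. All are alike; five to seven are there, the others absent
- drift2: bearing-press drift: plain aluminium, a round flange 42 mm in diameter and 12 mm thick with a round hub 18 mm in diameter and 30 mm tall on it (42 mm overall, about 75 g). Origin: centre of the flange's underside; z: up along the hub. Starts standing, hub up, on the bench to the right of the case. All are alike; five to seven are there, the others absent
- drift3: bearing-press drift: plain aluminium, a round flange 42 mm in diameter and 12 mm thick with a round hub 18 mm in diameter and 30 mm tall on it (42 mm overall, about 75 g). Origin: centre of the flange's underside; z: up along the hub. Starts standing, hub up, on the bench to the right of the case. All are alike; five to seven are there, the others absent
- drift4: bearing-press drift: plain aluminium, a round flange 42 mm in diameter and 12 mm thick with a round hub 18 mm in diameter and 30 mm tall on it (42 mm overall, about 75 g). Origin: centre of the flange's underside; z: up along the hub. Starts standing, hub up, on the bench to the right of the case. All are alike; five to seven are there, the others absent
- drift5: bearing-press drift: plain aluminium, a round flange 42 mm in diameter and 12 mm thick with a round hub 18 mm in diameter and 30 mm tall on it (42 mm overall, about 75 g). Origin: centre of the flange's underside; z: up along the hub. Starts standing, hub up, on the bench to the right of the case. All are alike; five to seven are there, the others absent
- drift6: bearing-press drift: plain aluminium, a round flange 42 mm in diameter and 12 mm thick with a round hub 18 mm in diameter and 30 mm tall on it (42 mm overall, about 75 g). Origin: centre of the flange's underside; z: up along the hub. Starts standing, hub up, on the bench to the right of the case. All are alike; five to seven are there, the others absent
- drift7: bearing-press drift: plain aluminium, a round flange 42 mm in diameter and 12 mm thick with a round hub 18 mm in diameter and 30 mm tall on it (42 mm overall, about 75 g). Origin: centre of the flange's underside; z: up along the hub. Starts standing, hub up, on the bench to the right of the case. All are alike; five to seven are there, the others absent
- grease_jar: bystander: small white jar, 50 mm in diameter, 50 mm tall, standing among the drifts; origin at the centre of its underside
- jar_cap: bystander: white disc-shaped cap, 48 mm in diameter and 12 mm thick, without a hub, among the drifts; origin under its centre
- chain_block: bystander: dark steel block 45 x 30 x 20 mm among the drifts; origin under its centre
There are look-alikes about, which are no part of the job. Leave any pink or red look-alike of the drift5 alone.

How it is judged:
On the way, in this order (a step that is already met when the one before it is completed fails the run):
1. the lid is open on its stop (value of joint lid above 1.75 rad), for 0.2 s.
2. every drift sits flat in the tin, one in the middle (horizontal distance between each of drift1, drift2, drift3, drift4, drift5, drift6, drift7 and tin_floor below 0.051 m and z of each of drift1, drift2, drift3, drift4, drift5, drift6, drift7 in the frame of tin_floor below 0.004 m and angle between each of drift1, drift2, drift3, drift4, drift5, drift6, drift7's own z axis and vertical below 0.1 rad and horizontal distance between any of drift1, drift2, drift3, drift4, drift5, drift6, drift7 and tin_floor below 0.012 m), for 0.2 s.
3. the scanner's trigger is squeezed home (value of joint trigger above 0.29 rad), for 0.1 s.
At the end, for the whole second after the job is handed in: Lid open past 1.75 rad; every drift at rest in the tin, underside within 4 mm of its floor, tilt under 0.1 rad, axis within 51 mm of the tin's centre and one within 12 mm of it; the trigger, squeezed past 0.29 rad after packing, is back below 0.06 rad (all of step 2 and value of joint lid above 1.75 rad and value of joint trigger below 0.06 rad and linear speed of each of drift1, drift2, drift3, drift4, drift5, drift6, drift7 below 0.02 m/s); the robot touches nothing.
It fails at once if the grease jar is knocked over (angle between grease_jar's own z axis and vertical above 0.6 rad).
Of drift1, drift2, drift3, drift4, drift5, drift6, drift7 only 5 to 7 are there at a start; the rules pass over those that are not, and their reading is None.
At some moment in a run one of drift1, drift2, drift3, drift4, drift5, drift6, drift7 may be knocked a few centimetres aside while the robot is not near it.
It also fails if it takes over 210 s, if anything falls off the work surface, if the arm or the gripper's body presses on something with over 40 N, if the wrist force passes 120 N, or if a joint passes its speed limit or range.

## Working session

There is one attempt and no reset: what is moved stays moved. The work goes in short steps, Python scripts to look and compute and a tool call to move; the robot and the scene stay as the last step left them, time stands still between calls to the robot, and variables do not carry over. Pictures are saved under pics/ and viewed, at most 16 in all, crops included, and the job is handed in when it is done.

Besides the shell and the picture viewer there is one more tool, called after "Request:" in YAML: its name, and indented under it one key for each argument. jog_arm: Moves the arm, as the interface text tells. Its arguments: {"type":"object","properties":{"series":{"type":"array","items":{"type":"array","items":{"type":"number"}}},"force":{"type":"number"}},"required":["series"]}

```bash
mkdir -p pics; ls; cat > h.py <<'E'
import numpy as np, cv2
from cell import telemetry, capture, arm
def cam(n,save=None):
    c=capture(n)
    if save: cv2.imwrite('pics/'+save,c['pixels'][:,:,::-1])
    return c
def K(c): return np.array([[c['fx'],0,c['cx']],[0,c['fy'],c['cy']],[0,0,1.]]),np.array(c['dist_coeffs'],float)
def ray(c,uv,z):
    k,d=K(c); p=cv2.undistortPoints(np.array(uv,float).reshape(-1,1,2),k,d).reshape(-1,2)
    T=np.array(c['T']); D=np.c_[p[:,0],-p[:,1],-np.ones(len(p))]@T[:3,:3].T; o=T[:3,3]
    return o+D*((z-o[2])/D[:,2])[:,None]
def proj(c,P):
    k,d=K(c); T=np.array(c['T']); q=(np.array(P,float).reshape(-1,3)-T[:3,3])@T[:3,:3]
    return cv2.projectPoints(q*[1,-1,-1],np.zeros(3),np.zeros(3),k,d)[0].reshape(-1,2)
E
python3 - <<'E'
from h import *
import pickle
for n in ['scene','side','wrist']:
    c=cam(n,n+'0.png'); pickle.dump(c,open(n+'0.pkl','wb')); print(n,np.round(c['T'],3).tolist(),c['fx'],c['dist_coeffs'])
a=[cv2.imread(f'pics/{n}0.png') for n in ['scene','side']]
print(telemetry.get_obs())
E
```

```text
pics
scene [[0.862, -0.32, 0.394, 0.893], [0.507, 0.509, -0.696, -0.634], [0.022, 0.799, 0.601, 0.605], [0.0, 0.0, 0.0, 1.0]] 434.28028259571835 [-0.04846174  0.          0.          0.          0.        ]
side [[0.964, 0.142, -0.223, 0.316], [-0.264, 0.535, -0.802, -0.879], [0.006, 0.833, 0.553, 0.634], [0.0, 0.0, 0.0, 1.0]] 473.6267402361316 [-0.08569305  0.          0.          0.          0.        ]
wrist [[0.275, -0.921, -0.276, 0.104], [0.961, 0.263, 0.08, 0.671], [-0.001, -0.287, 0.958, 0.384], [0.0, 0.0, 0.0, 1.0]] 391.9111905684468 [-0.00897137  0.          0.          0.          0.        ]
{'time': 0.15, 'joints': array([-1.44151721,  0.42654868,  0.07385712,  1.6064197 , -0.03410266,
        1.11081586, -0.06709594]), 'qvel': array([-7.97841583e-04, -2.51945407e-03,  6.88013939e-04, -1.02701355e-03,
       -2.47884003e-05, -1.42825435e-03, -9.41977128e-04]), 'tau': array([ 1.59338877e-03, -9.36268973e+01,  3.66786093e+00, -4.54432583e+01,
       -4.88671835e-02,  1.79251994e-02,  1.20731233e-04]), 'eef_pos': array([0.18568399, 0.64864283, 0.22698075]), 'eef_rot': array([-4.36522612e-01, -3.11104030e+00,  1.46015695e-03]), 'wrist_force': array([ 0.82330533, -0.24032625,  0.58228168]), 'moment': array([-0.05299528, -0.01110245,  0.05802165]), 'grip_force': 0.0, 'gripper_width': 0.09397284658128988}
```

View pics/scene0.png

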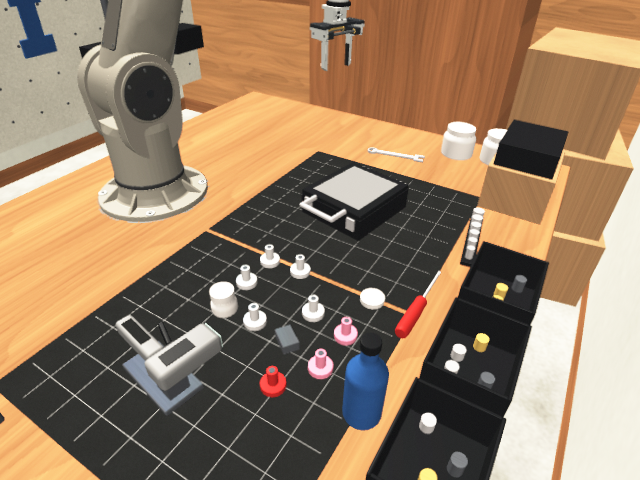

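View pics/side0.png

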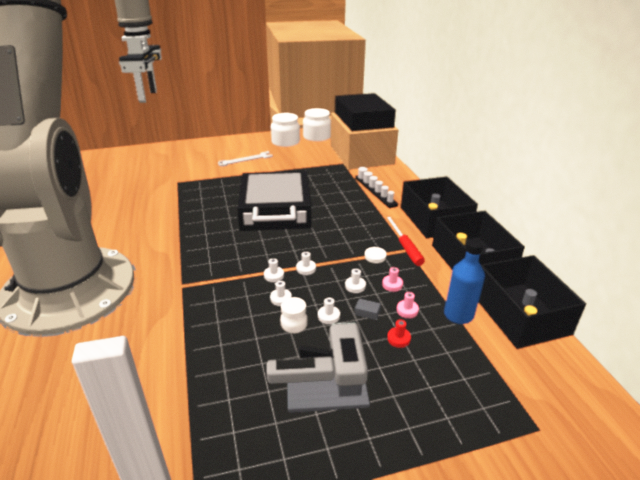

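Five plain aluminium drifts stand at scene px (270,257), (300,267), (246,278), (255,317) and (313,308). The look-alikes are two pink ones at (346,331) and (320,364), a red one at (273,382), the cap at (372,298) and the jar at (223,300). The case is near (355,200), with its bar at (325,213), and the scanner is near (170,350). I'll check this in a close crop.

```bash
python3 - <<'E'
import cv2,numpy as np
a=cv2.imread('pics/scene0.png'); b=cv2.imread('pics/side0.png')
f=lambda im,x,y,w,h,s: cv2.resize(im[y:y+h,x:x+w],None,fx=s,fy=s,interpolation=cv2.INTER_CUBIC)
cv2.imwrite('pics/c1.png',f(a,110,235,200,150,4)); 
cv2.imwrite('pics/c2.png',np.vstack([f(a,290,160,130,75,4),f(b,220,165,130,75,4)]))
E
```

```text
(no output)
```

View pics/c1.png

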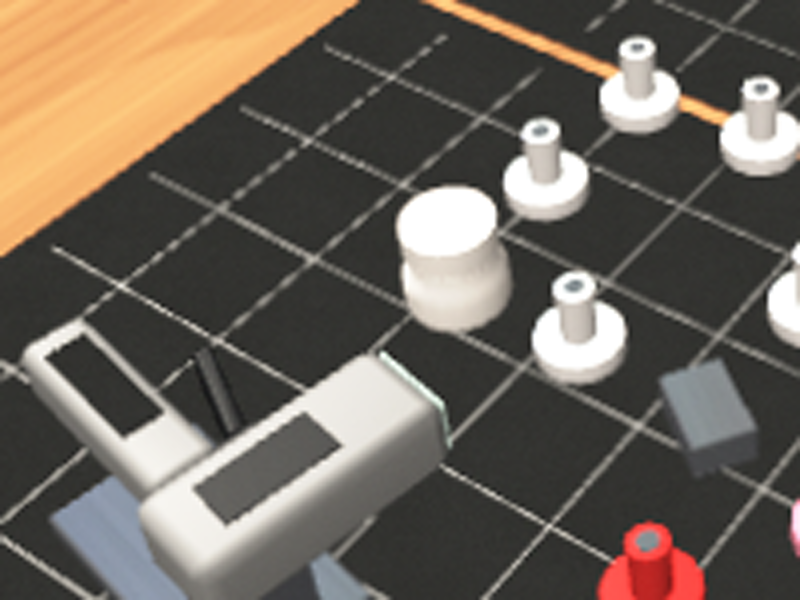

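View pics/c2.png

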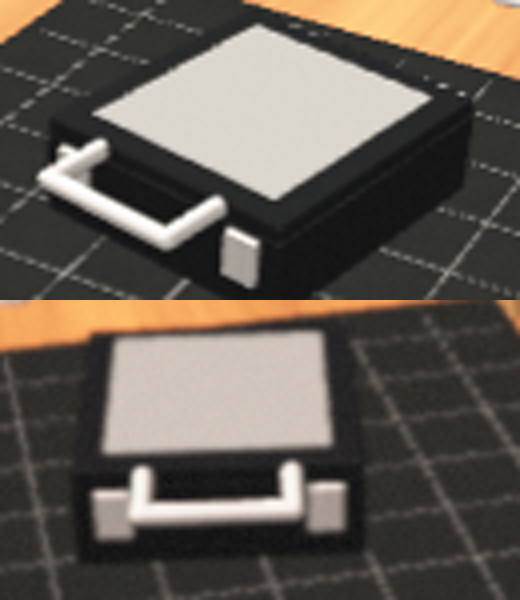

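Confirmed: five plain aluminium drifts with small dark bores on the hub tops. In crop coordinates, the bar ends are at (45,178)-(168,240) in scene and (133,217)-(298,210) in side. The red look-alike is apart from the others.

```bash
cat > meas.py <<'E'
from h import *
import pickle
from scipy.optimize import least_squares
s=pickle.load(open('scene0.pkl','rb')); d=pickle.load(open('side0.pkl','rb'))
# hub tops
A=[(269.5,246.5),(300,256.8),(245.2,267.5),(253.5,306.5),(313.5,297)]
P=ray(s,A,.042); print('scene hubs',np.round(P,3).tolist()); print('in side',np.round(proj(d,P)).tolist())
def blobs(c):
    g=c['pixels'].astype(int); m=((g.min(2)>150)&(g.max(2)-g.min(2)<25)).astype(np.uint8)
    n,l,st,ce=cv2.connectedComponentsWithStats(m); return [(st[i].tolist(),ce[i].round(1).tolist()) for i in range(1,n) if 60<st[i][4]<700]
for b in blobs(d): print(b)
# case
sb=np.array([[301.2,204.5],[332,220]]); db=np.array([[253.2,219.2],[294.5,217.5]])
print('bar',ray(s,sb,.061).round(4).tolist(),ray(d,db,.061).round(4).tolist())
c2=lambda L,o,dy=0:np.array([[x/4+o[0],(y-dy)/4+o[1]] for x,y in L])
ps=c2([(93,113),(258,25),(433,97),(275,200)],(290,160)); pd=c2([(103,453),(112,338),(320,332),(332,445)],(220,165),300)
for z in (.063,.068): print('panel',z,ray(s,ps,z).round(4).tolist(),ray(d,pd,z).round(4).tolist())
c1=lambda L:np.array(L)/4+[110,235]
print('scanner head/grip top',ray(s,c1([(380,355),(440,405),(145,515),(205,580)]),.078).round(3).tolist(),ray(s,c1([(25,355),(85,320)]),.074).round(3).tolist(),'trig',ray(s,c1([(205,350),(240,430)]),.072).round(3).tolist())
print('jar',ray(s,c1([(448,222)]),.05).round(3).tolist(),'block',ray(s,c1([(700,390)]),.02).round(3).tolist(),'cap',ray(s,[(372,297)],.012).round(3).tolist(),'pinks',ray(s,[(346,320),(320,353),(272,370)],.042).round(3).tolist())
E
python3 meas.py
```

```text
scene hubs [[0.438, -0.07, 0.042], [0.511, -0.065, 0.042], [0.438, -0.15, 0.042], [0.517, -0.225, 0.042], [0.595, -0.148, 0.042]]
in side [[273.0, 260.0], [306.0, 253.0], [281.0, 283.0], [330.0, 300.0], [356.0, 270.0]]
([123, 36, 24, 17, 225], [134.5, 43.2])
([121, 62, 23, 38, 249], [135.3, 75.6])
([303, 109, 26, 29, 360], [313.3, 118.9])
([271, 113, 26, 30, 356], [281.4, 123.3])
([223, 153, 44, 11, 86], [245.0, 158.3])
([359, 167, 28, 29, 261], [371.7, 180.4])
([244, 206, 52, 14, 292], [271.0, 214.9])
([365, 247, 21, 13, 218], [374.8, 253.4])
([296, 252, 19, 23, 266], [305.4, 264.2])
([345, 269, 21, 24, 311], [354.9, 281.8])
([99, 299, 12, 9, 74], [104.5, 302.9])
([5, 314, 11, 8, 68], [10.1, 317.5])
([267, 358, 65, 17, 487], [301.8, 367.1])
bar [[0.4214, 0.0777, 0.061], [0.5135, 0.0609, 0.061]] [[0.4184, 0.0755, 0.061], [0.5136, 0.0582, 0.061]]
panel 0.063 [[0.4076, 0.153, 0.063], [0.4394, 0.3113, 0.063], [0.5769, 0.2854, 0.063], [0.5465, 0.126, 0.063]] [[0.4117, 0.1526, 0.063], [0.4398, 0.3127, 0.063], [0.5805, 0.285, 0.063], [0.5506, 0.1261, 0.063]]
panel 0.068 [[0.4121, 0.1457, 0.068], [0.4436, 0.3025, 0.068], [0.5798, 0.2769, 0.068], [0.5497, 0.119, 0.068]] [[0.4108, 0.1435, 0.068], [0.4387, 0.3023, 0.068], [0.5781, 0.2748, 0.068], [0.5485, 0.1173, 0.068]]
scanner head/grip top [[0.499, -0.322, 0.078], [0.537, -0.329, 0.078], [0.48, -0.426, 0.078], [0.519, -0.433, 0.078]] [[0.375, -0.396, 0.074], [0.38, -0.37, 0.074]] trig [[0.433, -0.354, 0.072], [0.475, -0.376, 0.072]]
jar [[0.449, -0.229, 0.05]] block [[0.587, -0.23, 0.02]] cap [[0.676, -0.063, 0.012]] pinks [[0.673, -0.167, 0.042], [0.671, -0.251, 0.042], [0.625, -0.317, 0.042]]
```

Request:
jog_arm:
  series:
    - [2.34, -4.84, 0, 0, 0, 0.022, 0.19]
    - [2.34, -4.84, 0, 0, 0, 0.022, 0.19]
    - [2.34, -4.84, 0, 0, 0, 0.022, 0.19]
    - [2.34, -4.84, 0, 0, 0, 0.022, 0.19]
    - [2.34, -4.84, 0, 0, 0, 0, 0.19]
  force: 15

```text
time: 0.78
eef_pos: [0.3033, 0.4051, 0.2274]
eef_rot: [-0.299, -3.127, 0.0]
wrist_force: [1.0, -0.2, 0.1]
gripper_width: 0.0473
grip_force: 0.0
```

Request:
jog_arm:
  series:
    - [2.34, -4.84, 0, 0, 0, 0, 0.19]
    - [2.34, -4.84, 0, 0, 0, 0, 0.19]
    - [2.34, -4.84, 0, 0, 0, 0, 0.19]
    - [2.34, -4.84, 0, 0, 0, 0, 0.19]
    - [2.34, -4.84, 0, 0, 0, 0, 0.19]

```text
time: 1.4
eef_pos: [0.4202, 0.1632, 0.2276]
eef_rot: [0.299, 3.127, 0.001]
wrist_force: [1.3, 0.8, -0.8]
gripper_width: 0.0379
grip_force: 0.0
```

Request:
jog_arm:
  series:
    - [2.34, -4.84, 0, 0, 0, 0, 0.19]
    - [2.34, -4.84, 0, 0, 0, 0, 0.19]
    - [0, 0, 0, 0, 0, 0, 0.19]
    - [0, 0, 0, 0, 0, 0, 0.19]

```text
time: 1.9
eef_pos: [0.4663, 0.0684, 0.2273]
eef_rot: [-0.3, -3.127, 0.0]
wrist_force: [-0.8, -0.7, -0.3]
gripper_width: 0.0376
grip_force: 0.0
```

```bash
python3 - <<'E'
from h import *
c=cam('wrist','w1.png'); o=telemetry.get_obs(); print(o['eef_pos'],o['eef_rot'],o['gripper_width'])
print(proj(c,[[.421,.0766,.061],[.5135,.0595,.061],[.4675,.068,.061],[.438,-.07,.042],[.511,-.065,.042]]).round(1))
print(np.round(c['T'],3).tolist())
E
```

```text
[0.46619801 0.06891678 0.22732869] [-2.97753432e-01 -3.12701971e+00 -8.88820757e-06] 0.03756208428150744
[[322.6 169.5]
 [323.4 276.4]
 [323.  225.4]
 [165.9 217. ]
 [194.1 289.4]]
[[0.19, -0.941, -0.281, 0.383], [0.982, 0.182, 0.055, 0.083], [-0.0, -0.286, 0.958, 0.384], [0.0, 0.0, 0.0, 1.0]]
```

View pics/w1.png

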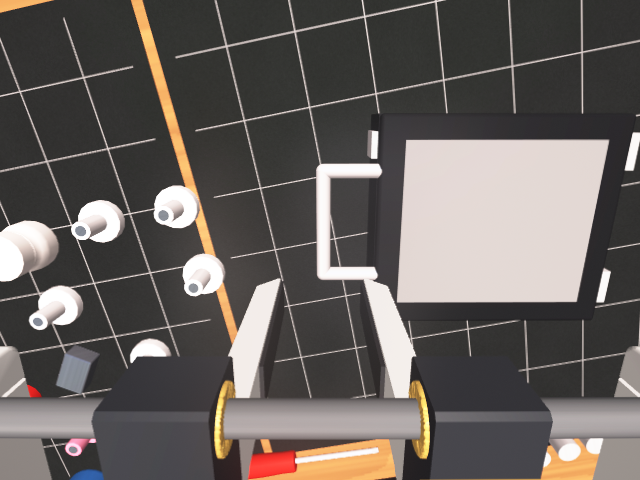

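The wrist picture shows the bar from (323,170) to (323,275), within 1 px of my prediction. I'll descend and grip it.

Request:
jog_arm:
  series:
    - [0.1, -0.1, -5, 0, 0, 0, 0.19]
    - [0, 0, -5, 0, 0, 0, 0.19]
    - [0, 0, -4, 0, 0, 0, 0.19]
    - [0, 0, -2.3, 0, 0, 0, 0.19]
    - [0, 0, 0, 0, 0, 0, 0.19]

```text
time: 2.58
eef_pos: [0.4663, 0.0678, 0.0633]
eef_rot: [-0.296, -3.125, 0.002]
wrist_force: [-0.4, -0.4, -1.3]
gripper_width: 0.0379
grip_force: 0.0
```

Request:
jog_arm:
  series:
    - [0, 0, 0, 0, 0, 0, 1]
    - [0, 0, 0, 0, 0, 0, 1]
    - [0, 0, 0, 0, 0, 0, 1]
    - [0, 0, 0, 0, 0, 0, 1]

```text
time: 3.08
eef_pos: [0.4684, 0.0689, 0.0653]
eef_rot: [0.297, 3.126, 0.004]
wrist_force: [0.7, 9.4, 2.7]
gripper_width: 0.0113
grip_force: 15.0
```

```bash
python3 - <<'E'
import numpy as np
# lid arc: bar relative hinge plane
r=np.hypot(.245,.006); a0=np.arctan2(.006,.245)
u=np.array([.187,.982])
th=np.linspace(0,1.85,21); pts=np.array([np.r_[-u*r*np.cos(a0+t),r*np.sin(a0+t)] for t in th])
print((np.diff(pts,axis=0)*100).round(2).tolist())
E
```

```text
[[0.03, 0.16, 2.26], [0.07, 0.36, 2.24], [0.11, 0.56, 2.19], [0.14, 0.76, 2.13], [0.18, 0.95, 2.05], [0.22, 1.13, 1.95], [0.25, 1.3, 1.84], [0.28, 1.46, 1.71], [0.31, 1.61, 1.56], [0.33, 1.75, 1.4], [0.36, 1.87, 1.23], [0.38, 1.97, 1.05], [0.39, 2.06, 0.86], [0.41, 2.13, 0.66], [0.41, 2.18, 0.46], [0.42, 2.21, 0.25], [0.42, 2.22, 0.05], [0.42, 2.22, -0.16], [0.42, 2.2, -0.37], [0.41, 2.15, -0.58]]
```

Request:
jog_arm:
  series:
    - [0.03, 0.2, 2.25, 0, 0, 0, 1]
    - [0.07, 0.35, 2.25, 0, 0, 0, 1]
    - [0.1, 0.55, 2.2, 0, 0, 0, 1]
    - [0.15, 0.75, 2.15, 0, 0, 0, 1]
    - [0.2, 0.95, 2.05, 0, 0, 0, 1]

```text
time: 3.7
eef_pos: [0.4736, 0.0984, 0.1748]
eef_rot: [0.296, 3.126, 0.006]
wrist_force: [7.5, 26.6, -16.9]
gripper_width: 0.0117
grip_force: 15.0
```

Request:
jog_arm:
  series:
    - [0.2, 1.15, 1.95, 0, 0, 0, 1]
    - [0.25, 1.3, 1.85, 0, 0, 0, 1]
    - [0.3, 1.45, 1.7, 0, 0, 0, 1]
    - [0.3, 1.6, 1.55, 0, 0, 0, 1]
    - [0.35, 1.75, 1.4, 0, 0, 0, 1]

```text
time: 4.32
eef_pos: [0.4865, 0.1698, 0.2582]
eef_rot: [-0.297, -3.127, -0.003]
wrist_force: [4.4, 11.7, -21.2]
gripper_width: 0.0113
grip_force: 15.0
```

Request:
jog_arm:
  series:
    - [0.35, 1.85, 1.25, 0, 0, 0, 1]
    - [0.4, 1.95, 1.05, 0, 0, 0, 1]
    - [0.4, 2.05, 0.85, 0, 0, 0, 1]
    - [0.4, 2.15, 0.65, 0, 0, 0, 1]
    - [0.4, 2.2, 0.45, 0, 0, 0, 1]

```text
time: 4.95
eef_pos: [0.5068, 0.2706, 0.3013]
eef_rot: [0.3, 3.127, 0.001]
wrist_force: [0.0, -0.6, -0.9]
gripper_width: 0.0116
grip_force: 15.0
```

Request:
jog_arm:
  series:
    - [0.4, 2.2, 0.25, 0, 0, 0, 1]
    - [0.4, 2.2, 0.05, 0, 0, 0, 1]
    - [0.4, 2.2, -0.15, 0, 0, 0, 1]
    - [0.4, 2.1, -0.3, 0, 0, 0, 1]
    - [0, 0, 0, 0, 0, 0, 1]

```text
time: 5.58
eef_pos: [0.5231, 0.3588, 0.2982]
eef_rot: [0.297, 3.127, -0.0]
wrist_force: [2.1, -0.1, 2.6]
gripper_width: 0.0115
grip_force: 15.0
```

Request:
jog_arm:
  series:
    - [0, 0, 0, 0, 0, 0, -1]
    - [0, 0, 0, 0, 0, 0, -1]
    - [0, 0, 0, 0, 0, 0, -1]
    - [0, 0, 4, 0, 0, 0, -1]
    - [0, 0, 5, 0, 0, 0, -1]

```text
time: 6.2
eef_pos: [0.5221, 0.3562, 0.3894]
eef_rot: [-0.3, -3.126, 0.002]
wrist_force: [0.3, 0.5, 0.6]
gripper_width: 0.058
grip_force: 0.0
```

Request:
jog_arm:
  series:
    - [-1, -5, 0, 0, 0, 0, 0]
    - [-1, -5.5, 0, 0, 0, 0, 0]
    - [-1, -5.5, 0, 0, 0, 0, 0]
    - [-1, -5.5, -2, 0, 0, 0, 0]
    - [-1, -5, -3, 0, 0, 0, 0]

```text
time: 6.82
eef_pos: [0.4722, 0.0897, 0.3391]
eef_rot: [0.3, 3.126, 0.003]
wrist_force: [1.4, -0.0, -0.0]
gripper_width: 0.0468
grip_force: 0.0
```

Request:
jog_arm:
  series:
    - [0, 0, 0, 0, 0, 0, 0]
    - [0, 0, 0, 0, 0, 0, 0]
    - [0, 0, 0, 0, 0, 0, 0]

```text
time: 7.2
eef_pos: [0.473, 0.0929, 0.3395]
eef_rot: [0.297, 3.127, 0.0]
wrist_force: [0.3, 0.2, 0.3]
gripper_width: 0.047
grip_force: 0.0
```

```bash
python3 - <<'E'
from h import *
import pickle
c=cam('wrist','w2.png'); pickle.dump(c,open('w2.pkl','wb')); o=telemetry.get_obs(); print(o['eef_pos'],o['eef_rot'],o['gripper_width'],o['joints'].round(2))
s=cam('scene','s2.png')
print(proj(c,[[.4945,.2105,.008],[.438,-.07,.042],[.511,-.065,.042],[.438,-.15,.042]]).round(1))
E
```

```text
[0.47293473 0.0927416  0.33933288] [ 2.96832795e-01  3.12701445e+00 -4.03135249e-05] 0.047008889219893706 [-0.84 -0.01  0.51  1.9   0.    1.25  1.06]
[[418.  189.6]
 [180.6 192.3]
 [201.8 249.7]
 [115.7 205. ]]
```

View pics/w2.png

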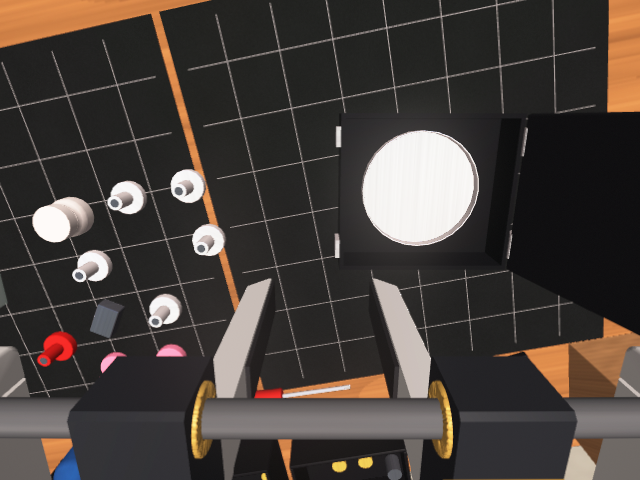

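View pics/s2.png

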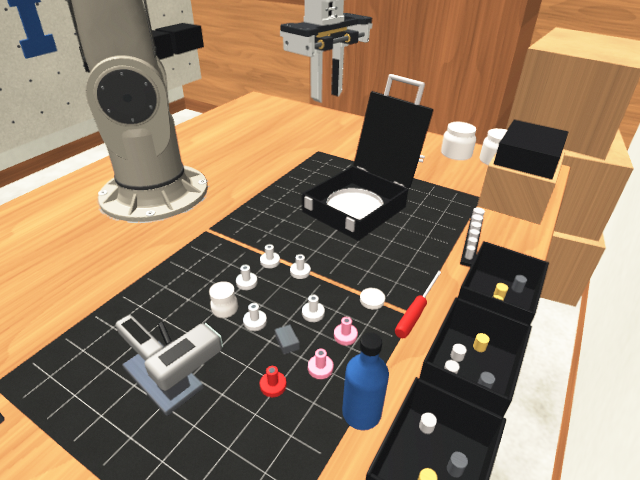

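Lid is open on its stop and everything else is unchanged. In the wrist view the tin is centred near (420,188), and the hub bores are near (181,191), (202,246), (116,203), (80,275) and (156,318).

```bash
cat >> h.py <<'E'
def refine(c,guess,z=.042,w=14):
    """dark bore centroid nearest each guessed pixel -> world xy"""
    g=cv2.cvtColor(c['pixels'],cv2.COLOR_RGB2GRAY); out=[]
    for u,v in guess:
        u0,v0=int(round(u))-w,int(round(v))-w; p=cv2.resize(g[max(v0,0):v0+2*w+1,max(u0,0):u0+2*w+1],None,fx=4,fy=4,interpolation=cv2.INTER_CUBIC)
        n,l,st,ce=cv2.connectedComponentsWithStats((p<140).astype(np.uint8))
        H,W=p.shape; best=None
        for i in range(1,n):
            x,y,ww,hh,a=st[i]
            if x>0 and y>0 and x+ww<W and y+hh<H and 80<a<1500:
                q=(ce[i]+.5)/4-.5+[max(u0,0),max(v0,0)]; e=np.hypot(*(q-[u,v]))
                if best is None or e<best[0]: best=(e,q)
        out.append(None if best is None else (best[1].round(1).tolist(),ray(c,[best[1]],z)[0][:2].round(4).tolist()))
    return out
E
python3 - <<'E'
from h import *
import pickle
c=pickle.load(open('w2.pkl','rb'))
for r in refine(c,[(181,191),(202,246),(116,203),(80,275),(156,318)]): print(r)
g=c['pixels'].min(2)[100:270,345:495]; m=cv2.morphologyEx((g>120).astype(np.uint8),cv2.MORPH_OPEN,np.ones((3,3)))
k=max(cv2.findContours(m,0,1)[0],key=cv2.contourArea).reshape(-1,2)+[345,100]
e=cv2.fitEllipse(cv2.convexHull(k.astype(np.float32))); print(e)
from scipy.optimize import least_squares
for z in (.021,.008):
    W=ray(c,k.astype(float),z)[:,:2]; f=least_squares(lambda p:np.hypot(*(W-p[:2]).T)-p[2],[.49,.21,.07],loss='soft_l1',f_scale=.001); print(z,f.x.round(4))
E
```

```text
([178.2, 190.7], [0.4356, -0.0721])
([200.7, 248.1], [0.5088, -0.0657])
([114.1, 202.9], [0.4352, -0.151])
([78.6, 275.3], [0.5146, -0.2259])
([154.9, 321.3], [0.594, -0.1517])
((419.9114074707031, 187.48963928222656), (112.66722869873047, 119.5630874633789), 49.05447006225586)
0.021 [0.4925 0.2086 0.0699]
0.008 [0.4953 0.2114 0.0718]
```

Request:
jog_arm:
  series:
    - [-0.4, -1.8, -2.1, 0, 0, -0.175, 0]
    - [-0.4, -1.8, -2.1, 0, 0, -0.175, 0]
    - [-0.4, -1.8, -2.1, 0, 0, -0.175, 0]
    - [-0.4, -1.8, -2.1, 0, 0, -0.175, 0]
    - [-0.4, -1.8, -2.1, 0, 0, -0.175, 0]

```text
time: 7.92
eef_pos: [0.4528, 0.0016, 0.2335]
eef_rot: [1.602, 2.702, 0.0]
wrist_force: [0.0, 0.1, -0.6]
gripper_width: 0.0471
grip_force: 0.0
```

Request:
jog_arm:
  series:
    - [-0.4, -1.8, -2.1, 0, 0, -0.175, 0]
    - [-0.4, -1.8, -2.1, 0, 0, -0.175, 0]
    - [-0.4, -1.8, -2.1, 0, 0, -0.175, 0]
    - [-0.4, -1.8, -2.1, 0, 0, -0.17, 0]
    - [0, 0, 0, 0, 0, 0, 0]

```text
time: 8.55
eef_pos: [0.4359, -0.071, 0.1491]
eef_rot: [-2.423, -1.999, 0.004]
wrist_force: [-0.7, -0.5, 0.1]
gripper_width: 0.0468
grip_force: 0.0
```

Request:
jog_arm:
  series:
    - [0, 0, 0, 0, 0, 0, 0]
    - [0, 0, 0, 0, 0, 0, 0]

```text
time: 8.8
eef_pos: [0.4373, -0.0697, 0.1506]
eef_rot: [2.419, 2.004, 0.002]
wrist_force: [0.4, -0.3, -0.5]
gripper_width: 0.047
grip_force: 0.0
```

```bash
python3 - <<'E'
from h import *
import pickle
c=cam('wrist','w3.png'); pickle.dump(c,open('w3.pkl','wb')); o=telemetry.get_obs(); print(o['eef_pos'],o['eef_rot'],o['gripper_width'],o['joints'].round(2))
G=proj(c,[[.437,-.071,.042],[.510,-.0655,.042],[.4365,-.1505,.042],[.516,-.2255,.042],[.5945,-.15,.042]]);print(G.round())
print(refine(c,G,w=25))
E
```

```text
[ 0.43718045 -0.06971956  0.15055611] [2.41935779e+00 2.00362964e+00 1.74777249e-03] 0.04690762454723963 [-0.64  0.16  0.72  2.22 -0.15  0.81 -0.  ]
[[322. 244.]
 [424. 218.]
 [341. 341.]
 [453. 404.]
 [549. 305.]]
[None, None, None, None, None]
```

View pics/w3.png

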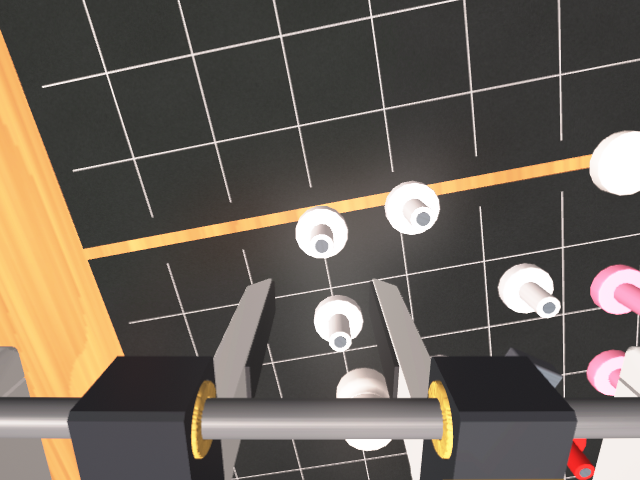

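The bores at (321,245), (423,219), (340,341) and (548,307) match my predictions to about 1 px. Picking the first drift.

Request:
jog_arm:
  series:
    - [0, -0.13, -4, 0, 0, 0, 0]
    - [0, 0, -4, 0, 0, 0, 0]
    - [0, 0, -2.95, 0, 0, 0, 0]
    - [0, 0, 0, 0, 0, 0, 0]
    - [0, 0, 0, 0, 0, 0, 1]
  force: 20

```text
time: 9.48
eef_pos: [0.4372, -0.0717, 0.0415]
eef_rot: [2.422, 2.001, 0.001]
wrist_force: [-0.0, 0.4, 0.4]
gripper_width: 0.0405
grip_force: 0.0
```

Request:
jog_arm:
  series:
    - [0, 0, 0, 0, 0, 0, 1]
    - [0, 0, 0, 0, 0, 0, 1]
    - [0, 0, 0, 0, 0, 0, 1]
    - [0, 0, 3, 0, 0, 0, 1]
    - [0, 0, 5, 0, 0, 0, 1]

```text
time: 10.1
eef_pos: [0.4356, -0.072, 0.1208]
eef_rot: [-2.422, -2.0, 0.004]
wrist_force: [1.1, 0.6, -0.7]
gripper_width: 0.0173
grip_force: 20.0
```

Request:
jog_arm:
  series:
    - [0.9, 4.7, 3, 0, 0, 0, 1]
    - [0.95, 4.7, 0, 0, 0, 0, 1]
    - [0.95, 4.7, 0, 0, 0, 0, 1]
    - [0.95, 4.7, 0, 0, 0, 0, 1]
    - [0.95, 4.7, 0, 0, 0, 0, 1]

```text
time: 10.72
eef_pos: [0.4836, 0.165, 0.1508]
eef_rot: [-2.422, -2.001, -0.001]
wrist_force: [0.5, -0.1, -0.2]
gripper_width: 0.0178
grip_force: 20.0
```

Request:
jog_arm:
  series:
    - [0.95, 4.55, 0, 0, 0, 0, 1]
    - [0, 0, 0, 0, 0, 0, 1]
    - [0, 0, 0, 0, 0, 0, 1]

```text
time: 11.1
eef_pos: [0.4928, 0.2081, 0.1504]
eef_rot: [2.422, 2.0, -0.001]
wrist_force: [-1.0, -0.5, -1.2]
gripper_width: 0.0173
grip_force: 20.0
```

```bash
python3 - <<'E'
from h import *
import pickle
c=cam('wrist','w4.png'); pickle.dump(c,open('w4.pkl','wb')); o=telemetry.get_obs(); print(o['eef_pos'],o['eef_rot'],o['gripper_width'],o['joints'].round(2),o['wrist_force'])
print(proj(c,[[.4935,.2095,.008],[.4935,.2095,.021]]))
E
```

```text
[0.49286839 0.20765942 0.15051178] [ 2.42323904e+00  1.99933714e+00 -6.30080926e-04] 0.01735577049398983 [-1.03  0.33  0.62  2.02 -0.25  0.86 -0.46] [-0.1090177  -0.52303305 -0.96522036]
[[323.12985451 227.11689178]
 [323.1626334  231.62727769]]
```

View pics/w4.png

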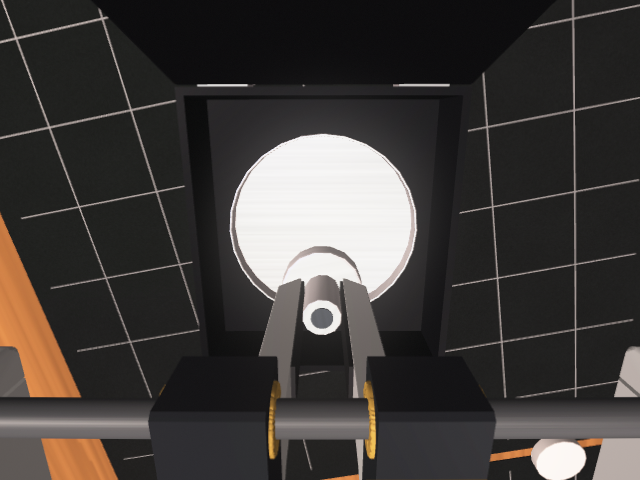

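The drift is held and the tin shows cleanly, with rim px left (231,225), top (322,134), right (416,225). I'll refine the centre from the rim.

```bash
python3 - <<'E'
from h import *
import pickle
from scipy.optimize import least_squares
c=pickle.load(open('w4.pkl','rb')); g=c['pixels'].min(2).astype(float)
P=[]
for a in np.radians(np.arange(-15,196,3)):
    q=np.array([323,228]); r=np.arange(110,70,-.25)
    xy=np.array([q+[np.cos(a)*t,-np.sin(a)*t] for t in r]).astype(np.float32)
    v=cv2.remap(g.astype(np.float32),xy[:,:1],xy[:,1:],1).ravel()
    i=np.argmax(v>120); P.append(xy[i])
W=ray(c,np.array(P,float),.021)[:,:2]
f=least_squares(lambda p:np.hypot(*(W-p[:2]).T)-p[2],[.49,.21,.07],loss='soft_l1',f_scale=.0007); print(f.x.round(4),np.abs(f.fun).mean())
E
```

```text
[0.4934 0.2108 0.0708] 0.0001369409856034751
```

Request:
jog_arm:
  series:
    - [0.07, 0.25, -4, 0, 0, 0, 1]
    - [0, 0, -4, 0, 0, 0, 1]
    - [0, 0, -1.6, 0, 0, 0, 1]
    - [0, 0, -0.45, 0, 0, 0, 1]
    - [0, 0, 0, 0, 0, 0, 1]

```text
time: 11.78
eef_pos: [0.4943, 0.2112, 0.0509]
eef_rot: [2.423, 2.0, 0.002]
wrist_force: [-0.6, -0.9, -0.7]
gripper_width: 0.0178
grip_force: 20.0
```

Request:
jog_arm:
  series:
    - [0, 0, 0, 0, 0, 0, 0.3]
    - [0, 0, 0, 0, 0, 0, 0.3]
    - [0, 0, 3, 0, 0, 0, 0.3]
    - [0, 0, 4, 0, 0, 0, 0.1]
    - [0, 0, 3, 0, 0, 0, 0.1]

```text
time: 12.4
eef_pos: [0.494, 0.2114, 0.1518]
eef_rot: [-2.422, -2.0, -0.002]
wrist_force: [-0.6, 1.1, -0.6]
gripper_width: 0.0421
grip_force: 0.0
```

Request:
jog_arm:
  series:
    - [0.3, -4.6, 0, 0, 0, 0, 0.1]
    - [0.3, -4.6, 0, 0, 0, 0, 0.1]
    - [0.25, -4.6, 0, 0, 0, 0, 0.1]
    - [0.25, -4.6, 0, 0, 0, 0, 0.1]
    - [0.25, -4.6, 0, 0, 0, 0, 0.1]

```text
time: 13.02
eef_pos: [0.5074, -0.02, 0.1505]
eef_rot: [2.422, 2.001, 0.002]
wrist_force: [0.3, 0.3, 0.1]
gripper_width: 0.0424
grip_force: 0.0
```

Request:
jog_arm:
  series:
    - [0.3, -4.6, 0, 0, 0, 0, 0.1]
    - [0, 0, -1, 0, 0, 0, 0.1]
    - [0, 0, 0, 0, 0, 0, 0.1]

```text
time: 13.4
eef_pos: [0.5099, -0.0643, 0.1395]
eef_rot: [-2.422, -2.0, 0.001]
wrist_force: [-0.6, 0.3, -0.0]
gripper_width: 0.0421
grip_force: 0.0
```

```bash
python3 - <<'E'
from h import *
o=telemetry.get_obs(); print(o['eef_pos'],o['gripper_width'])
d=cam('side','d5.png'); s=cam('scene','s5.png')
print('tin hub',refine(s,proj(s,[[.4935,.2105,.050]]),.050,10))
print(refine(s,proj(s,[[.510,-.0655,.042],[.4365,-.1505,.042],[.516,-.2255,.042],[.5945,-.15,.042]]),w=8))
E
```

```text
[ 0.50986432 -0.064275    0.13954383] 0.04209069502221561
tin hub [None]
[None, None, None, None]
```

Request:
jog_arm:
  series:
    - [0, -0.1, -4, 0, 0, 0, 0.1]
    - [0, 0, -4, 0, 0, 0, 0.1]
    - [0, 0, -1.85, 0, 0, 0, 0.1]
    - [0, 0, 0, 0, 0, 0, 0.1]
    - [0, 0, 0, 0, 0, 0, 1]

```text
time: 14.12
eef_pos: [0.511, -0.0656, 0.0426]
eef_rot: [2.422, 2.0, 0.002]
wrist_force: [0.9, -0.1, -0.3]
gripper_width: 0.0355
grip_force: 0.0
```

Request:
jog_arm:
  series:
    - [0, 0, 0, 0, 0, 0, 1]
    - [0, 0, 0, 0, 0, 0, 1]
    - [0, 0, 0, 0, 0, 0, 1]
    - [0, 0, 3, 0, 0, 0, 1]
    - [0, 0, 5, 0, 0, 0, 1]

```text
time: 14.75
eef_pos: [0.5093, -0.0658, 0.1217]
eef_rot: [-2.422, -2.0, 0.004]
wrist_force: [0.2, 0.5, 0.3]
gripper_width: 0.0177
grip_force: 20.0
```

Request:
jog_arm:
  series:
    - [0.35, 5.03, 2.9, 0, 0, 0, 1]
    - [0.35, 5.03, 0, 0, 0, 0, 1]
    - [0.35, 5.03, 0, 0, 0, 0, 1]
    - [0.35, 5.03, 0, 0, 0, 0, 1]
    - [0.35, 5.03, 0, 0, 0, 0, 1]

```text
time: 15.38
eef_pos: [0.5276, 0.1875, 0.1508]
eef_rot: [-2.422, -2.0, -0.001]
wrist_force: [0.2, -0.8, -1.1]
gripper_width: 0.0175
grip_force: 20.0
```

Request:
jog_arm:
  series:
    - [0.35, 5.0, 0, 0, 0, 0, 1]
    - [0, 0, 0, 0, 0, 0, 1]
    - [0, 0, 0, 0, 0, 0, 1]

```text
time: 15.75
eef_pos: [0.5311, 0.2352, 0.1505]
eef_rot: [2.422, 2.0, -0.001]
wrist_force: [0.3, -0.5, -0.5]
gripper_width: 0.0179
grip_force: 20.0
```

```bash
python3 - <<'E'
from h import *
import pickle
c=cam('wrist','w6.png'); pickle.dump(c,open('w6.pkl','wb')); o=telemetry.get_obs(); print(o['eef_pos'],o['eef_rot'],o['gripper_width'])
print(proj(c,[[.4935,.2105,.05],[.5309,.2359,.008]]))
E
```

```text
[0.53124551 0.23461499 0.15056902] [ 2.42324241e+00  1.99913333e+00 -4.50986499e-04] 0.017641969729010356
[[277.31396273 287.10676451]
 [322.10992776 228.17280427]]
```

View pics/w6.png

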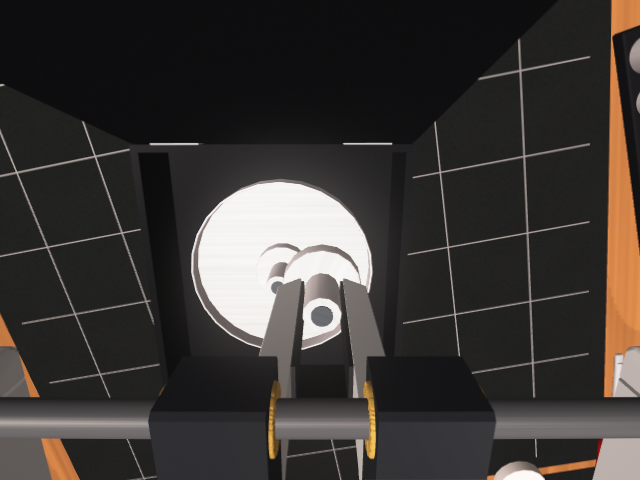

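The middle drift is on target: its bore is at (277,288), with (277,287) predicted. Placing the second and going for the third.

Request:
jog_arm:
  series:
    - [0, 0.1, -4, 0, 0, 0, 1]
    - [0, 0, -4, 0, 0, 0, 1]
    - [0, 0, -1.6, 0, 0, 0, 1]
    - [0, 0, -0.4, 0, 0, 0, 1]
    - [0, 0, 0, 0, 0, 0, 1]

```text
time: 16.42
eef_pos: [0.5319, 0.2367, 0.0514]
eef_rot: [2.423, 2.0, 0.002]
wrist_force: [0.3, 0.4, -0.5]
gripper_width: 0.0175
grip_force: 20.0
```

Request:
jog_arm:
  series:
    - [0, 0, 0, 0, 0, 0, 0.3]
    - [0, 0, 0, 0, 0, 0, 0.3]
    - [0, 0, 3, 0, 0, 0, 0.3]
    - [0, 0, 4, 0, 0, 0, 0.1]
    - [0, 0, 3, 0, 0, 0, 0.1]

```text
time: 17.05
eef_pos: [0.5316, 0.2369, 0.1524]
eef_rot: [2.422, 2.001, 0.002]
wrist_force: [0.4, 0.7, -0.2]
gripper_width: 0.0422
grip_force: 0.0
```

Request:
jog_arm:
  series:
    - [-1.18, -4.83, 0, 0, 0, 0, 0.1]
    - [-1.18, -4.83, 0, 0, 0, 0, 0.1]
    - [-1.18, -4.83, 0, 0, 0, 0, 0.1]
    - [-1.18, -4.83, 0, 0, 0, 0, 0.1]
    - [-1.18, -4.83, 0, 0, 0, 0, 0.1]

```text
time: 17.68
eef_pos: [0.4719, -0.006, 0.1509]
eef_rot: [-2.422, -2.001, -0.002]
wrist_force: [0.8, 0.3, -0.1]
gripper_width: 0.0425
grip_force: 0.0
```

Request:
jog_arm:
  series:
    - [-1.18, -4.83, 0, 0, 0, 0, 0.1]
    - [-1.18, -4.83, 0, 0, 0, 0, 0.1]
    - [-1.18, -4.83, 0, 0, 0, 0, 0.1]
    - [0, 0, 0, 0, 0, 0, 0.1]
    - [0, 0, 0, 0, 0, 0, 0.1]

```text
time: 18.3
eef_pos: [0.437, -0.1493, 0.1507]
eef_rot: [-2.423, -2.0, -0.001]
wrist_force: [0.9, -0.1, -0.3]
gripper_width: 0.0424
grip_force: 0.0
```

```bash
cat > bores.py <<'E'
from h import *
import sys
c=cam('wrist'); o=telemetry.get_obs(); print(o['eef_pos'].round(4),o['gripper_width'])
g=cv2.cvtColor(c['pixels'],cv2.COLOR_RGB2GRAY)
D=[[.4365,-.1505,.042],[.516,-.2255,.042],[.5945,-.15,.042]]
for p,(u,v) in zip(D,proj(c,D)):
    if not(15<u<625 and 15<v<465): print(p,'out',u.round(),v.round()); continue
    q=cv2.resize(g[int(v)-15:int(v)+16,int(u)-15:int(u)+16],None,fx=4,fy=4,interpolation=2)
    # dark small component enclosed by bright: fill test
    best=[]
    for th in (90,110,130,150,170):
        n,l,st,ce=cv2.connectedComponentsWithStats((q<th).astype(np.uint8))
        for i in range(1,n):
            x,y,w,h,a=st[i]
            if x>0 and y>0 and x+w<124 and y+h<124 and 150<a<2500 and .6<w/h<1.6: best.append(((ce[i]+.5)/4-.5+[int(u)-15,int(v)-15]))
    if best: b=np.median(best,0); print(p,'px',(u.round(),v.round()),b.round(1),'world',ray(c,[b],.042)[0].round(4))
    else: print(p,'no bore',u.round(),v.round())
E
python3 bores.py
```

```text
[ 0.4372 -0.1489  0.1506] 0.04240605198977569
[0.4365, -0.1505, 0.042] px (np.float64(322.0), np.float64(244.0)) [321.  244.3] world [ 0.4357 -0.151   0.042 ]
[0.516, -0.2255, 0.042] px (np.float64(444.0), np.float64(318.0)) [443.2 318.3] world [ 0.5151 -0.2259  0.042 ]
[0.5945, -0.15, 0.042] px (np.float64(547.0), np.float64(202.0)) [546.6 204.1] world [ 0.5944 -0.1518  0.042 ]
```

Request:
jog_arm:
  series:
    - [-0.1, -0.2, -4, 0, 0, 0, 0.1]
    - [0, 0, -4, 0, 0, 0, 0.1]
    - [0, 0, -2.95, 0, 0, 0, 0.1]
    - [0, 0, 0, 0, 0, 0, 0.1]
    - [0, 0, 0, 0, 0, 0, 1]

```text
time: 18.98
eef_pos: [0.4365, -0.1513, 0.0419]
eef_rot: [2.421, 2.001, 0.001]
wrist_force: [0.8, 0.2, -0.4]
gripper_width: 0.0358
grip_force: 0.0
```

Request:
jog_arm:
  series:
    - [0, 0, 0, 0, 0, 0, 1]
    - [0, 0, 0, 0, 0, 0, 1]
    - [0, 0, 0, 0, 0, 0, 1]
    - [0, 0, 3, 0, 0, 0, 1]
    - [0, 0, 5, 0, 0, 0, 1]

```text
time: 19.6
eef_pos: [0.435, -0.1517, 0.1214]
eef_rot: [-2.422, -1.999, 0.003]
wrist_force: [0.8, -0.2, 0.1]
gripper_width: 0.0172
grip_force: 20.0
```

Request:
jog_arm:
  series:
    - [0.4, 5, 2.9, 0, 0, 0, 1]
    - [0.4, 5, 0, 0, 0, 0, 1]
    - [0.4, 5, 0, 0, 0, 0, 1]
    - [0.4, 5, 0, 0, 0, 0, 1]
    - [0.4, 5, 0, 0, 0, 0, 1]

```text
time: 20.23
eef_pos: [0.4558, 0.0984, 0.1495]
eef_rot: [-2.422, -2.001, -0.002]
wrist_force: [1.2, 0.0, -0.3]
gripper_width: 0.0171
grip_force: 20.0
```

Request:
jog_arm:
  series:
    - [0.4, 5, 0, 0, 0, 0, 1]
    - [0.4, 5, 0, 0, 0, 0, 1]
    - [0.4, 5, 0, 0, 0, 0, 1]
    - [0, 0, 0, 0, 0, 0, 1]
    - [0, 0, 0, 0, 0, 0, 1]

```text
time: 20.85
eef_pos: [0.4677, 0.246, 0.149]
eef_rot: [2.422, 2.001, -0.0]
wrist_force: [0.5, -0.6, -1.3]
gripper_width: 0.0175
grip_force: 20.0
```

Request:
jog_arm:
  series:
    - [0, 0.15, -4, 0, 0, 0, 1]
    - [0, 0, -4, 0, 0, 0, 1]
    - [0, 0, -1.5, 0, 0, 0, 1]
    - [0, 0, -0.4, 0, 0, 0, 1]
    - [0, 0, 0, 0, 0, 0, 1]

```text
time: 21.48
eef_pos: [0.4685, 0.2479, 0.0509]
eef_rot: [-2.423, -2.0, -0.002]
wrist_force: [-0.2, 0.2, -0.8]
gripper_width: 0.0176
grip_force: 20.0
```

Request:
jog_arm:
  series:
    - [0, 0, 0, 0, 0, 0, 0.3]
    - [0, 0, 0, 0, 0, 0, 0.3]
    - [0, 0, 3, 0, 0, 0, 0.3]
    - [0, 0, 4, 0, 0, 0, 0.3]
    - [0, 0, 3, 0, 0, 0, 0.3]

```text
time: 22.1
eef_pos: [0.4681, 0.2481, 0.1517]
eef_rot: [-2.422, -2.0, -0.002]
wrist_force: [0.1, 1.3, 0.5]
gripper_width: 0.0327
grip_force: 0.0
```

Request:
jog_arm:
  series:
    - [0.47, -4.74, 0, 0, 0, 0, 0.3]
    - [0.47, -4.74, 0, 0, 0, 0, 0.3]
    - [0.47, -4.74, 0, 0, 0, 0, 0.3]
    - [0.47, -4.74, 0, 0, 0, 0, 0.3]
    - [0.47, -4.74, 0, 0, 0, 0, 0.3]

```text
time: 22.72
eef_pos: [0.4915, 0.0097, 0.1504]
eef_rot: [-2.422, -2.001, -0.002]
wrist_force: [0.2, -0.0, -0.1]
gripper_width: 0.0331
grip_force: 0.0
```

Request:
jog_arm:
  series:
    - [0.47, -4.74, 0, 0, 0, 0, 0.3]
    - [0.47, -4.74, 0, 0, 0, 0, 0.3]
    - [0.47, -4.74, 0, 0, 0, 0, 0.3]
    - [0.47, -4.74, 0, 0, 0, 0, 0.3]
    - [0.47, -4.74, 0, 0, 0, 0, 0.3]

```text
time: 23.35
eef_pos: [0.5151, -0.2274, 0.1503]
eef_rot: [2.422, 2.001, 0.001]
wrist_force: [0.7, -0.6, -0.2]
gripper_width: 0.033
grip_force: 0.0
```

Request:
jog_arm:
  series:
    - [0, 0, 0, 0, 0, 0, 0.3]
    - [0, 0, 0, 0, 0, 0, 0.3]

```text
time: 23.6
eef_pos: [0.5148, -0.2257, 0.1499]
eef_rot: [-2.422, -2.0, -0.0]
wrist_force: [0.6, 1.1, -0.2]
gripper_width: 0.0328
grip_force: 0.0
```

```bash
python3 bores.py
```

```text
[ 0.5149 -0.225   0.1499] 0.03282550762051675
[0.4365, -0.1505, 0.042] no bore 186.0 158.0
[0.516, -0.2255, 0.042] px (np.float64(324.0), np.float64(242.0)) [317.2 248.2] world [ 0.5101 -0.2294  0.042 ]
[0.5945, -0.15, 0.042] px (np.float64(422.0), np.float64(110.0)) [422.8 112.1] world [ 0.5947 -0.1516  0.042 ]
```

```bash
python3 - <<'E'
from h import *
import pickle
c=cam('wrist','w7.png'); pickle.dump(c,open('w7.pkl','wb'))
E
```

```text
(no output)
```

View pics/w7.png

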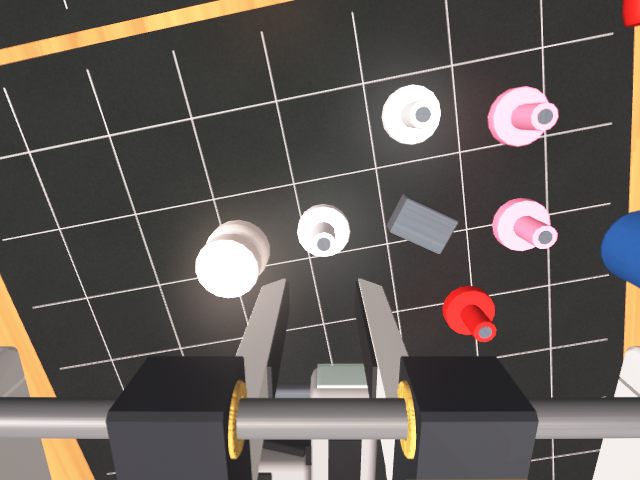

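The bore is at (323,243), matching the prediction, so the script's hit was a false blob. Picking the fourth.

Request:
jog_arm:
  series:
    - [0.05, -0.1, -4, 0, 0, 0, 0.3]
    - [0, 0, -4, 0, 0, 0, 0.3]
    - [0, 0, -2.9, 0, 0, 0, 0.3]
    - [0, 0, 0, 0, 0, 0, 0.3]
    - [0, 0, 0, 0, 0, 0, 1]

```text
time: 24.32
eef_pos: [0.516, -0.2267, 0.042]
eef_rot: [2.421, 2.001, 0.001]
wrist_force: [-0.3, 0.2, -0.3]
gripper_width: 0.0263
grip_force: 0.0
```

Request:
jog_arm:
  series:
    - [0, 0, 0, 0, 0, 0, 1]
    - [0, 0, 0, 0, 0, 0, 1]
    - [0, 0, 0, 0, 0, 0, 1]
    - [0, 0, 3, 0, 0, 0, 1]
    - [0, 0, 5, 0, 0, 0, 1]

```text
time: 24.95
eef_pos: [0.5147, -0.2267, 0.1216]
eef_rot: [-2.421, -2.0, 0.002]
wrist_force: [0.9, -0.5, 0.2]
gripper_width: 0.0173
grip_force: 20.0
```

Request:
jog_arm:
  series:
    - [0.05, 5, 2.9, 0, 0, 0, 1]
    - [0.05, 5, 0, 0, 0, 0, 1]
    - [0.05, 5, 0, 0, 0, 0, 1]
    - [0.05, 5, 0, 0, 0, 0, 1]
    - [0.05, 5, 0, 0, 0, 0, 1]

```text
time: 25.58
eef_pos: [0.5179, 0.0249, 0.1507]
eef_rot: [-2.422, -2.001, -0.002]
wrist_force: [1.5, 0.2, -0.1]
gripper_width: 0.0176
grip_force: 20.0
```

Request:
jog_arm:
  series:
    - [0.05, 5, 0, 0, 0, 0, 1]
    - [0.05, 5, 0, 0, 0, 0, 1]
    - [0, 4.9, 0, 0, 0, 0, 1]
    - [0, 0, 0, 0, 0, 0, 1]
    - [0, 0, 0, 0, 0, 0, 1]

```text
time: 26.2
eef_pos: [0.5189, 0.1716, 0.1503]
eef_rot: [2.422, 2.001, 0.001]
wrist_force: [-0.6, 0.0, -0.7]
gripper_width: 0.0174
grip_force: 20.0
```

```bash
python3 - <<'E'
from h import *
o=telemetry.get_obs(); print(o['eef_pos'].round(4))
E
```

```text
[0.5189 0.1716 0.1503]
```

Request:
jog_arm:
  series:
    - [0, 0.1, -4, 0, 0, 0, 1]
    - [0, 0, -4, 0, 0, 0, 1]
    - [0, 0, -1.6, 0, 0, 0, 1]
    - [0, 0, -0.4, 0, 0, 0, 1]
    - [0, 0, 0, 0, 0, 0, 1]

```text
time: 26.82
eef_pos: [0.5195, 0.1726, 0.051]
eef_rot: [2.423, 1.999, 0.002]
wrist_force: [0.1, -0.8, 0.3]
gripper_width: 0.0177
grip_force: 20.0
```

Request:
jog_arm:
  series:
    - [0, 0, 0, 0, 0, 0, 0.3]
    - [0, 0, 0, 0, 0, 0, 0.3]
    - [0, 0, 3, 0, 0, 0, 0.3]
    - [0, 0, 4, 0, 0, 0, 0.1]
    - [0, 0, 3, 0, 0, 0, 0.1]

```text
time: 27.45
eef_pos: [0.5191, 0.173, 0.1517]
eef_rot: [2.422, 2.001, 0.002]
wrist_force: [-0.4, 0.1, -0.9]
gripper_width: 0.0422
grip_force: 0.0
```

Request:
jog_arm:
  series:
    - [1.08, -4.65, 0, 0, 0, 0, 0.1]
    - [1.08, -4.65, 0, 0, 0, 0, 0.1]
    - [1.08, -4.65, 0, 0, 0, 0, 0.1]
    - [1.08, -4.65, 0, 0, 0, 0, 0.1]
    - [1.08, -4.65, 0, 0, 0, 0, 0.1]

```text
time: 28.08
eef_pos: [0.5732, -0.0608, 0.1503]
eef_rot: [2.422, 2.001, 0.001]
wrist_force: [0.4, 0.9, 0.3]
gripper_width: 0.042
grip_force: 0.0
```

Request:
jog_arm:
  series:
    - [1.08, -4.65, 0, 0, 0, 0, 0.1]
    - [1.08, -4.65, 0, 0, 0, 0, 0.1]
    - [0, 0, 0, 0, 0, 0, 0.1]
    - [0, 0, 0, 0, 0, 0, 0.1]

```text
time: 28.58
eef_pos: [0.5944, -0.1522, 0.1499]
eef_rot: [-2.422, -2.0, -0.0]
wrist_force: [-0.5, 0.0, 0.1]
gripper_width: 0.0423
grip_force: 0.0
```

```bash
python3 bores.py
```

```text
[ 0.5944 -0.1514  0.1499] 0.04235884399495717
[0.4365, -0.1505, 0.042] no bore 110.0 279.0
[0.516, -0.2255, 0.042] no bore 241.0 349.0
[0.5945, -0.15, 0.042] no bore 322.0 239.0
```

```bash
python3 - <<'E'
from h import *
import pickle
c=cam('wrist','w8.png'); pickle.dump(c,open('w8.pkl','wb'))
E
```

```text
(no output)
```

View pics/w8.png

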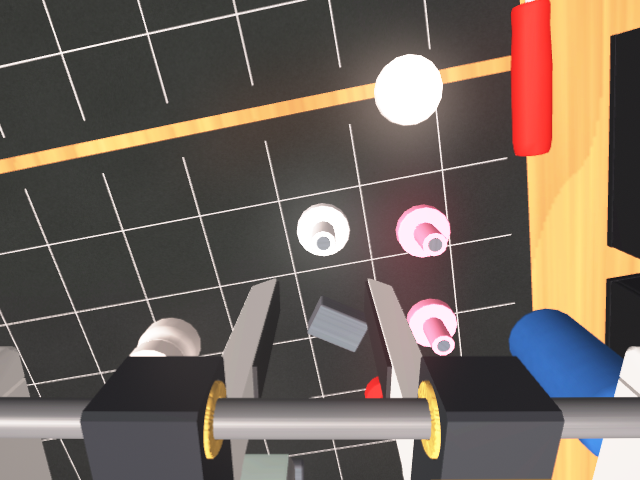

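The bore is at (323,242), right under the gripper. Picking the fifth.

Request:
jog_arm:
  series:
    - [0, -0.05, -4, 0, 0, 0, 0.1]
    - [0, 0, -4, 0, 0, 0, 0.1]
    - [0, 0, -2.9, 0, 0, 0, 0.1]
    - [0, 0, 0, 0, 0, 0, 0.1]
    - [0, 0, 0, 0, 0, 0, 1]

```text
time: 29.3
eef_pos: [0.5951, -0.1526, 0.0421]
eef_rot: [2.421, 2.001, 0.001]
wrist_force: [0.5, -0.1, 0.6]
gripper_width: 0.0355
grip_force: 0.0
```

Request:
jog_arm:
  series:
    - [0, 0, 0, 0, 0, 0, 1]
    - [0, 0, 0, 0, 0, 0, 1]
    - [0, 0, 0, 0, 0, 0, 1]
    - [0, 0, 3, 0, 0, 0, 1]
    - [0, 0, 5, 0, 0, 0, 1]

```text
time: 29.92
eef_pos: [0.5935, -0.1528, 0.121]
eef_rot: [-2.421, -1.999, 0.003]
wrist_force: [0.1, -0.1, 0.3]
gripper_width: 0.0176
grip_force: 20.0
```

Request:
jog_arm:
  series:
    - [-1.73, 4.2, 2.9, 0, 0, 0, 1]
    - [-1.73, 4.2, 0, 0, 0, 0, 1]
    - [-1.73, 4.2, 0, 0, 0, 0, 1]
    - [-1.73, 4.2, 0, 0, 0, 0, 1]
    - [-1.73, 4.2, 0, 0, 0, 0, 1]

```text
time: 30.55
eef_pos: [0.5073, 0.0583, 0.1502]
eef_rot: [-2.422, -2.0, -0.001]
wrist_force: [0.7, 0.1, -0.3]
gripper_width: 0.0177
grip_force: 20.0
```

Request:
jog_arm:
  series:
    - [-1.73, 4.2, 0, 0, 0, 0, 1]
    - [-1.73, 4.2, 0, 0, 0, 0, 1]
    - [-1.73, 4.2, 0, 0, 0, 0, 1]
    - [0, 0, 0, 0, 0, 0, 1]
    - [0, 0, 0, 0, 0, 0, 1]

```text
time: 31.18
eef_pos: [0.4562, 0.1827, 0.1501]
eef_rot: [-2.422, -2.001, -0.001]
wrist_force: [-0.6, 0.7, -1.2]
gripper_width: 0.0177
grip_force: 20.0
```

```bash
python3 - <<'E'
from h import *
o=telemetry.get_obs(); print(o['eef_pos'].round(4))
E
```

```text
[0.4562 0.1827 0.1501]
```

Request:
jog_arm:
  series:
    - [0, 0.2, -4, 0, 0, 0, 1]
    - [0, 0, -4, 0, 0, 0, 1]
    - [0, 0, -1.6, 0, 0, 0, 1]
    - [0, 0, -0.4, 0, 0, 0, 1]
    - [0, 0, 0, 0, 0, 0, 1]

```text
time: 31.8
eef_pos: [0.4568, 0.1847, 0.0507]
eef_rot: [2.423, 1.999, 0.002]
wrist_force: [-0.5, -0.2, -0.9]
gripper_width: 0.0175
grip_force: 20.0
```

Request:
jog_arm:
  series:
    - [0, 0, 0, 0, 0, 0, 0.3]
    - [0, 0, 0, 0, 0, 0, 0.3]
    - [0, 0, 3, 0, 0, 0, 0.3]
    - [0, 0, 4, 0, 0, 0, 0.3]
    - [0, 0, 5, 0, 0, 0, 0.3]

```text
time: 32.42
eef_pos: [0.4557, 0.1847, 0.171]
eef_rot: [2.422, 2.0, -0.002]
wrist_force: [1.0, 0.8, -1.0]
gripper_width: 0.0329
grip_force: 0.0
```

Request:
jog_arm:
  series:
    - [1.9, 0, 5, 0, 0, 0, 0.3]
    - [1.9, 0, 0, 0, 0, 0, 0.3]
    - [0, 0, 0, 0, 0, 0, 0.3]
    - [0, 0, 0, 0, 0, 0, 0.3]

```text
time: 32.92
eef_pos: [0.4932, 0.1847, 0.2194]
eef_rot: [-2.422, -2.0, 0.002]
wrist_force: [0.4, -0.8, 0.8]
gripper_width: 0.0326
grip_force: 0.0
```

```bash
python3 - <<'E'
from h import *
import pickle
w=cam('wrist','w9.png'); s=cam('scene','s9.png'); pickle.dump(w,open('w9.pkl','wb'))
print(proj(w,[[.4935,.2105,.05],[.5309,.2359,.05],[.4681,.2479,.05],[.5189,.1731,.05],[.4561,.1851,.05]]).round(1).tolist())
f=lambda im,x,y,W,h,s: cv2.resize(im[y:y+h,x:x+W],None,fx=s,fy=s,interpolation=2)
a=cv2.imread('pics/w9.png'); b=cv2.imread('pics/s9.png')
cv2.imwrite('pics/m9.png',np.vstack([np.hstack([f(a,220,130,200,200,2),f(b,290,130,200,200,2)[:, :400]]),f(b,90,240,400,100,2)]))
E
```

```text
[[317.3, 191.1], [356.3, 152.2], [277.9, 152.4], [354.5, 227.8], [280.4, 227.9]]
```

View pics/m9.png

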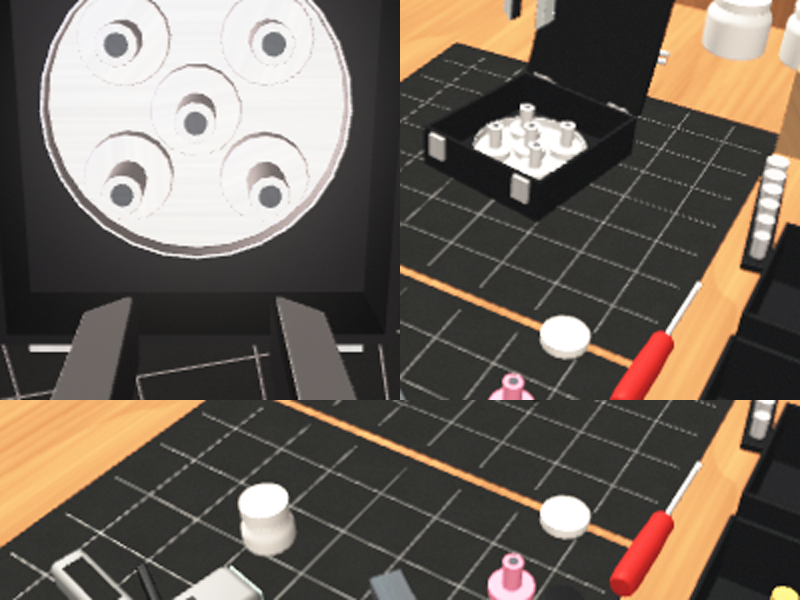

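All five drifts sit flat in the tin: crop bores at (195,123), (115,45), (273,43), (122,195) and (270,196) match the plan. None is left on the bench and the jar is standing. Next, the scanner.

Request:
jog_arm:
  series:
    - [-0.4, -4.7, 0, 0, 0, 0.175, 0]
    - [-0.4, -4.7, 0, 0, 0, 0.175, 0]
    - [-0.4, -4.7, 0, 0, 0, 0.175, -0.5]
    - [-0.4, -4.7, 0, 0, 0, 0.175, -0.5]
    - [-0.4, -4.7, 0, 0, 0, 0.175, -0.7]

```text
time: 33.65
eef_pos: [0.4734, -0.0498, 0.2197]
eef_rot: [-1.346, -2.838, -0.0]
wrist_force: [0.9, -0.9, -0.5]
gripper_width: 0.0732
grip_force: 0.0
```

Request:
jog_arm:
  series:
    - [-0.4, -4.7, 0, 0, 0, 0.175, -0.7]
    - [-0.4, -4.7, 0, 0, 0, 0.175, -0.7]
    - [-0.4, -4.7, 0, 0, 0, 0.175, -0.7]
    - [-0.4, -4.7, 0, 0, 0, 0.175, -0.7]
    - [-0.4, -4.7, 0, 0, 0, 0, -0.7]

```text
time: 34.28
eef_pos: [0.456, -0.2664, 0.2197]
eef_rot: [-0.398, -3.116, -0.001]
wrist_force: [1.1, 0.6, -0.2]
gripper_width: 0.0801
grip_force: 0.0
```

Request:
jog_arm:
  series:
    - [-0.4, -4.7, 0, 0, 0, 0, -0.7]
    - [-0.3, -4.9, 0, 0, 0, 0, -0.7]
    - [0, 0, 0, 0, 0, 0, -0.7]
    - [0, 0, 0, 0, 0, 0, -0.7]
    - [0, 0, 0, 0, 0, 0, -0.7]

```text
time: 34.9
eef_pos: [0.45, -0.3603, 0.2198]
eef_rot: [-0.401, -3.116, -0.001]
wrist_force: [-0.2, -0.0, 0.0]
gripper_width: 0.0797
grip_force: 0.0
```

```bash
python3 - <<'E'
from h import *
import pickle
w=cam('wrist','w10.png'); pickle.dump(w,open('w10.pkl','wb')); o=telemetry.get_obs(); print(o['eef_pos'],o['eef_rot'],o['gripper_width'],o['joints'].round(2))
O=np.array([.483,-.402]);a=-.18;ux=np.array([np.cos(a),np.sin(a)]);uy=np.array([-ux[1],ux[0]])
m=lambda x,y,z:np.r_[O+x/1e3*ux+y/1e3*uy,z/1e3]
print(proj(w,[m(-105,-15,74),m(-105,15,74),m(0,-25,78),m(0,85,78),m(50,85,78),m(-39,38,72),m(-39,11.5,72)]).round().tolist(),m(-39,11.5,60))
E
```

```text
[ 0.45002017 -0.36032785  0.21991044] [-4.00369210e-01 -3.11590746e+00 -9.81617077e-04] 0.07958126337990526 [-0.1   0.36  0.85  1.87 -0.31  1.04  2.19]
[[251.0, 153.0], [290.0, 150.0], [254.0, 284.0], [388.0, 274.0], [389.0, 328.0], [327.0, 231.0], [294.0, 233.0]] [ 0.44668894 -0.38370364  0.06      ]
```

View pics/w10.png

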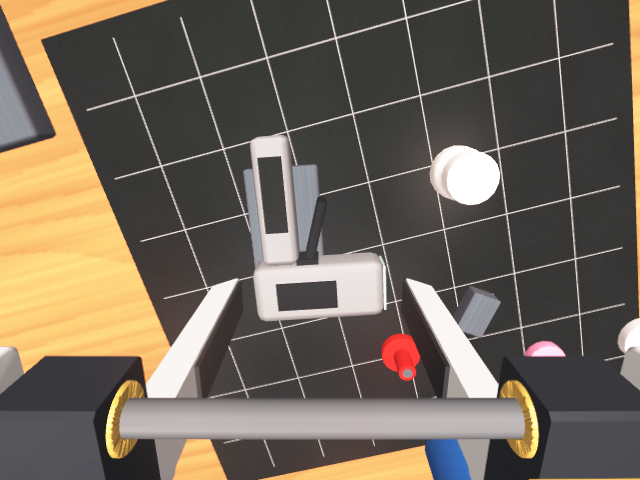

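The trigger is the dark bar from (321,200) to (308,260). The grip end is at v≈137 and the head corners are near (256,263), (382,254), (384,313) and (260,320). The scanner sits a bit nearer than I estimated, so I'll refit.

```bash
python3 - <<'E'
from h import *
import pickle
from scipy.optimize import least_squares
w=pickle.load(open('w10.pkl','rb')); s=pickle.load(open('scene0.pkl','rb'))
def m(p,x,y,z):
    ux=np.array([np.cos(p[2]),np.sin(p[2])]);uy=np.array([-ux[1],ux[0]]); return np.r_[p[:2]+x/1e3*ux+y/1e3*uy,z/1e3]
M=[(-105,-15,74),(-105,15,74),(0,-25,78),(0,85,78),(50,85,78),(50,-25,78)]
W=np.array([(251,137),(291,137),(255,263),(383,254),(385,313),(259,320)],float)
S=np.array([(25,355),(85,320),(145,515),(378,352),(445,412),(205,590)])/4+[110,235]
for name,c,I in (('w',w,W),('s',s,S)):
    f=least_squares(lambda p:(proj(c,[m(p,*k) for k in M])-I).ravel(),[.483,-.402,-.18],loss='soft_l1',f_scale=2); print(name,f.x.round(4),f.fun.reshape(-1,2).round(1).tolist()); print(m(f.x,-39,11.5,60).round(4), proj(w,[m(f.x,-39,38,72)]).round())
E
```

```text
w [ 0.4681 -0.3993 -0.1949] [[-0.6, -5.4], [-0.6, -7.9], [-3.2, 2.9], [4.2, 4.1], [3.0, 0.8], [-0.5, 0.9]]
[ 0.4321 -0.3804  0.06  ] [[326. 213.]]
s [ 0.4799 -0.403  -0.1903] [[-1.5, 0.4], [0.6, -0.9], [-3.4, -0.5], [0.2, -1.2], [3.1, 0.4], [0.5, 0.9]]
[ 0.4438 -0.3843  0.06  ] [[325. 228.]]
```

```bash
python3 - <<'E'
from h import *
import pickle
from scipy.optimize import least_squares
w=pickle.load(open('w10.pkl','rb')); s=pickle.load(open('scene0.pkl','rb')); d=pickle.load(open('side0.pkl','rb'))
print('red',proj(w,[[.625,-.317,.042]]),'jar top',ray(w,[(472,177)],.05).round(3),'vs .449 -.229')
def m(p,x,y,z):
    ux=np.array([np.cos(p[2]),np.sin(p[2])]);uy=np.array([-ux[1],ux[0]]); return np.r_[p[:2]+x/1e3*ux+y/1e3*uy,z/1e3+p[3]]
M=[(-105,-15,74),(-105,15,74),(0,-25,78),(0,85,78),(50,85,78),(50,-25,78)]
W=np.array([(251,137),(291,137),(255,263),(383,254),(385,313),(259,320)],float)
S=np.array([(25,355),(85,320),(145,515),(378,352),(445,412),(205,590)])/4+[110,235]
f=least_squares(lambda p:np.r_[(proj(w,[m(p,*k) for k in M])-W).ravel(),(proj(s,[m(p,*k) for k in M])-S).ravel()],[.483,-.402,-.18,0],loss='soft_l1',f_scale=2)
print(f.x.round(4),f.fun.reshape(-1,2).round(1).tolist(),m(f.x,-39,11.5,60).round(4))
# independent triangulation per corner
k=lambda c,u:(np.array(c['T'])[:3,3],(lambda a,b:(b-a)/np.linalg.norm(b-a))(*ray(c,[u,u],.1)[:1].repeat(1,0),ray(c,[u],0)[0]) )
for i in range(6):
    A=[];B=[]
    for c,u in((w,W[i]),(s,S[i])):
        o=np.array(c['T'])[:3,3]; D=ray(c,[u],0)[0]-o; D/=np.linalg.norm(D); Q=np.eye(3)-np.outer(D,D); A.append(Q);B.append(Q@o)
    A=np.vstack(A);B=np.hstack(B); x,r=np.linalg.lstsq(A,B,rcond=None)[:2]; print(M[i],x.round(4),r)
E
```

```text
red [[409.3380119  374.64956683]] jar top [[ 0.443 -0.23   0.05 ]] vs .449 -.229
[ 0.4718 -0.4004 -0.1912 -0.0099] [[1.1, -0.4], [-0.2, -3.0], [-1.1, 3.2], [1.9, 4.2], [0.9, -0.9], [1.4, -0.5], [-1.7, 1.5], [0.1, 0.3], [-4.2, 0.0], [-1.4, 0.0], [1.0, 1.4], [-0.7, 1.1]] [ 0.4357 -0.3817  0.0501]
(-105, -15, 74) [ 0.3669 -0.3941  0.0667] [6.40604992e-06]
(-105, 15, 74) [ 0.3736 -0.3663  0.0667] [2.6580149e-07]
(0, -25, 78) [ 0.4673 -0.4221  0.0637] [1.40500469e-05]
(0, 85, 78) [ 0.4865 -0.3155  0.0642] [8.91023248e-06]
(50, 85, 78) [ 0.536  -0.3273  0.0714] [1.55921659e-07]
(50, -25, 78) [ 0.5161 -0.4343  0.0697] [2.80158683e-06]
```

Request:
jog_arm:
  series:
    - [-1.45, -2.1, -2, 0, 0, 0.066, -0.7]
    - [0, 0, -4, 0, 0, 0, -0.7]
    - [0, 0, -4, 0, 0, 0, -0.7]
    - [0, 0, -3.7, 0, 0, 0, -0.7]
    - [0, 0, -2, 0, 0, 0, -0.7]

```text
time: 35.58
eef_pos: [0.4351, -0.3814, 0.0615]
eef_rot: [-0.298, -3.126, -0.001]
wrist_force: [0.4, -0.1, 0.7]
gripper_width: 0.0801
grip_force: 0.0
```

Request:
jog_arm:
  series:
    - [0, 0, 0, 0, 0, 0, -0.7]
    - [0, 0, 0, 0, 0, 0, -0.2]
    - [0, 0, 0, 0, 0, 0, -0.2]
    - [0, 0, 0, 0, 0, 0, -0.2]
  force: 25

```text
time: 36.08
eef_pos: [0.4355, -0.3827, 0.0637]
eef_rot: [0.3, 3.126, -0.0]
wrist_force: [1.0, 0.8, 1.2]
gripper_width: 0.0568
grip_force: 0.7
```

Request:
jog_arm:
  series:
    - [0, 0, 0, 0, 0, 0, 1]
    - [0, 0, 0, 0, 0, 0, 1]
    - [0, 0, 0, 0, 0, 0, 1]
    - [0, 0, 0, 0, 0, 0, 1]

```text
time: 36.58
eef_pos: [0.4341, -0.3884, 0.0633]
eef_rot: [0.305, 3.125, -0.015]
wrist_force: [1.6, -35.2, -27.2]
gripper_width: 0.0408
grip_force: 25.2
```

Request:
jog_arm:
  series:
    - [0, -0.5, 0, 0, 0, 0, 1]
    - [0, 0, 0, 0, 0, 0, 1]
    - [0, 0, 0, 0, 0, 0, 1]

```text
time: 36.95
eef_pos: [0.4341, -0.3888, 0.0633]
eef_rot: [-0.301, -3.126, 0.002]
wrist_force: [-5.9, -4.1, 3.0]
gripper_width: 0.0401
grip_force: 25.3
```

Request:
jog_arm:
  series:
    - [0, 0, 0, 0, 0, 0, -0.7]
    - [0, 0, 0, 0, 0, 0, -0.7]
    - [0, 0, 0, 0, 0, 0, -0.7]
    - [0, 0, 3, 0, 0, 0, -0.7]
    - [0, 0, 5, 0, 0, 0, -0.7]

```text
time: 37.58
eef_pos: [0.4342, -0.3875, 0.1428]
eef_rot: [-0.3, -3.124, -0.0]
wrist_force: [0.5, -0.9, 1.1]
gripper_width: 0.0798
grip_force: 0.0
```

Request:
jog_arm:
  series:
    - [0, 2, 5, 0, 0, 0, -0.7]
    - [0, 3, 3, 0, 0, 0, -0.7]
    - [0, 0, 0, 0, 0, 0, -0.7]
    - [0, 0, 0, 0, 0, 0, -0.7]

```text
time: 38.08
eef_pos: [0.435, -0.3378, 0.2226]
eef_rot: [-0.3, -3.127, 0.0]
wrist_force: [0.4, -1.4, 1.5]
gripper_width: 0.0799
grip_force: 0.0
```

```bash
python3 - <<'E'
from h import *
s=cam('scene','s11.png'); b=cv2.imread('pics/s11.png'); w=cam('wrist','w11.png')
f=lambda im,x,y,W,h,s: cv2.resize(im[y:y+h,x:x+W],None,fx=s,fy=s,interpolation=2)
cv2.imwrite('pics/m11.png',np.hstack([f(b,300,70,133,200,3),f(b,100,270,133,200,3)]))
E
```

```text
(no output)
```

View pics/m11.png

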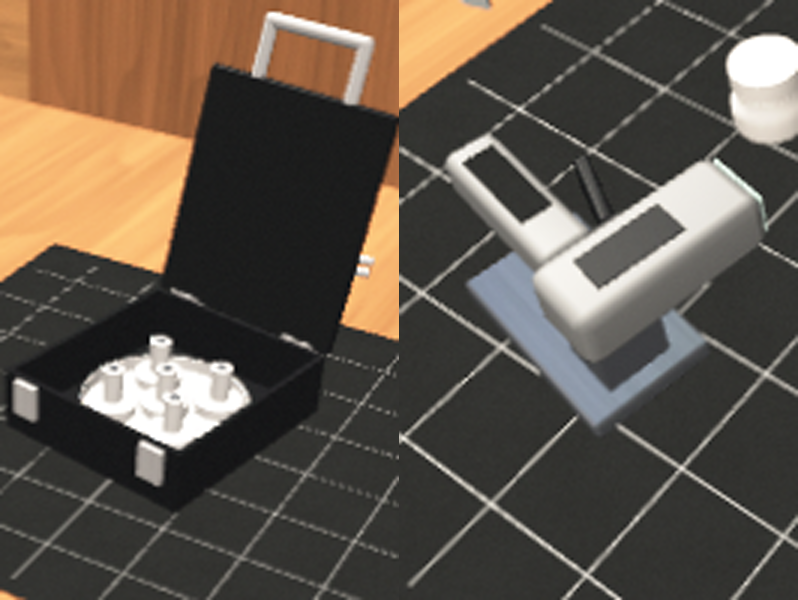

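The lid is open, all five drifts are in the tin, the trigger has sprung back and the jar is standing. The grip width reached 40 mm, which is fully squeezed. Handing in.

```bash
python3 -c "
from cell import arm; print(arm.hand_in())"
```

```text
the job is handed in; nothing more can be done
None
```

The job is handed in, with no verdict returned: the lid rests open on its stop, all five drifts found sit flat in the tin with one in the middle, the trigger was squeezed home (40 mm pinch) and sprang back, and the jar is still standing.

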